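# Find the cross-tube under the cart's springy shelf and stand the mortar on it

## Robot

A 7-joint arm with a two-finger parallel gripper is mounted at the origin on the work surface. World frame = base frame: x ahead of the robot, y to its left, z up, the work surface at z = 0. Lengths are in m, angles in rad, forces in N, time in s.
With the tool pointing down it reaches from about 0.4 to 0.85 m from the base axis. Payload 10.4 kg.
Tool frame: the origin (TCP) lies midway between the tips of the shut fingers; the grasp point (between the pads) lies 19 mm behind it (r.grasp_offset is the distance from the TCP to the grasp point, in m); x points along the fingers, y is the direction in which the jaws open and shut, and the axes are right-handed (so a half turn about x gives the same grasp; the last joint's range is limited). The gripper opens to 87 mm and grips with 3 to 60 N. Pads are 19 mm wide; open, the fingers measure 117 mm over their backs; the gripper's body (75 mm by 190 mm) begins 51 mm behind the grasp point.
Start: joints at [-1.333, 0.332, -0.065, 1.46, 0.022, 1.35, -0.088], TCP at [0.161, 0.604, 0.223] pointing down, gripper open.
Joint ranges: [-2.6, 2.6], [-0.5, 2.12], [-1.47, 1.34], [0.16, 2.42], [-1.27, 4.41], [0.06, 2.06], [-2.6, 2.6]. Speed limits (rad/s): [2.22, 2.22, 2.79, 2.79, 3.14, 3.14, 3.14].

## Interface

Orientations are given as a unit quaternion [x, y, z, w].
In Python, from bench import r, vision, close_job gives the robot as it stands. The module is installed in compiled form; this text tells all that it offers.
- The arm moves only by the shell command python3 -m pendant 'ROWS' [OPENING] [FORCE]. ROWS is text: rows parted by semicolons, each of 6 numbers parted by spaces: the shift along the tool's x, y, z in units of 0.25 m (1.0 is 0.25 m), then the turn, a rotation vector about the tool's x, y, z in units of 1.5 rad (1.0 is 1.5 rad). A call has 1 to 8 rows; each row is the pose to reach, as a shift and turn from the pose commanded when the call began, along the tool's axes at that moment; what a row does not reach only later rows make up. A row lasts 1/10 s, in which the tool goes at most 50 mm and 8.59 degrees, less where a joint would pass 70% of its speed; a pose out of reach is approached as far as the arm can. A call with a number of a shift or a turn outside -1 to 1 is refused whole. A call with a gripper value outside its range is refused whole. OPENING is the gripper command: -1 is shut, 1 is fully open, values between are in proportion, set as the call begins (- or left out, the last holds). The fingers move at their own pace and stop on an object; FORCE is the grip in N (left out, the last holds). Time passes only in rows, so rows that repeat a pose let the fingers close. It gives the time, the measured TCP pose, the force and the opening at its end, in the units of the state.
- r.read_state(): the state, without advancing time (a new reading comes with each control period).
- vision.camera(name): name is "scene" or "top"; returns (picture, depth): 384x512x3 uint8, blue, green, red; 384x512 float32, m along the optical axis (not along the pixel's ray), 0 where there is no reading.
- vision.get_calibration(name): a dict with "camera_matrix" (3x3 intrinsics, pixels), "rvec" (rotation vector, rad) and "tvec" (3), from world to camera coordinates, as OpenCV has them. Camera axes: x right, y down, z forward; pixel columns grow to the right and rows downward; lengths in m; the calibration is good to about 2 mm. A picture is of the moment at which its call begins. get_calibration takes no time and is no camera call.
- close_job(): hands the job in, once; it reports no verdict.
The state is a dict: "time": time; "joint_positions": joint angles; "joint_vel": joint speeds; "joint_torque": joint torques, N m; "ee_pos": TCP position; "eef_rot": TCP orientation; "ft_force": force on the tool from outside, world axes, zero at the start; "torque": the same for the moment, N m; "width": finger opening in m.
Only numpy, scipy, OpenCV 4.12 (cv2) and the standard library are available. Lean on these libraries where they do the work, as an engineer would, in place of code of your own. Each camera call takes 0.05 s, during which the arm holds its last target. There are 200 camera calls.

## Task

The perforated sheet of the cart's shelf sags except over one cross-tube hidden underneath. Press gently along the sheet with the gripper's fingertips until you feel the place that does not give and rest the press there a moment; then move the stone mortar onto the sheet squarely over that tube, where it stands firm and level, and let go. Do not set the mortar down where the sheet gives way, do not dent the sheet with hard presses or a hard landing, and leave the bowl, pestle and cutting board where they are.

Things in the scene. Friction and masses are not known exactly. Their poses are not given: they have to be found in the camera images.
- panel: Shelf insert fixed to the cart: rigid dark steel frame 162 mm (x) by 390 mm (y), 45 mm high, round a springy perforated aluminium sheet 130 mm (x) by 360 mm (y) flush with the frame's top, 45 mm above the origin. Origin: under the insert's centre, on the work surface; x along the short side, y along the long side, z up. Over 25 N from fingers or 30 N from the mortar dents it.
- sheet_mid (a point): Centre of the sheet's top. The sheet is 20 strips, each 18 mm wide in y and 130 mm long in x; each springs straight down on its own, about 0.15 N per mm plus 0.1 to 0.2 N, with a hard stop 14 mm down. Shut fingertips bear on two or three strips: 6 mm down is 2 to 3.5 N. Mortar: set its centre within 25 mm of the sheet's long centre line (x) and 138 mm of this point along y.
- sheet_end_pos (a point): Middle of the sheet's short edge at its +y end, 180 mm from sheet_mid. Out of sight below the sheet one rubber-capped tube, 36 mm wide in y, runs along the insert's x, its centre line anywhere within 110 mm of sheet_mid along y. A strip even partly over it gives 0.5 mm like the rest, then only about 1 mm per 8 N. The mortar sinks 1 mm there and must stand level (0.02 rad); elsewhere it sinks 6 to 9 mm or leans.
- sheet_end_neg (a point): Middle of the sheet's short edge at its -y end. To mark the firm place, keep 4 N or more (6 N is ample) on it for at least a tenth of a second, tool about upright, tips on the sheet, not on the frame. Use slow, force-stopped presses.
- mortar: Small grey stone mortar, 0.68 to 0.85 kg, standing on the cart: round foot 92 mm in diameter and 20 mm high, above it a cup 54 mm across at the foot widening to 60 mm at the rim, rim 85 mm above the origin. Origin: centre of the underside, z up. Grip the cup across its diameter from above about 60 mm above the origin (about 57 mm wide there).
- bowl: Bystander: aluminium bowl 116 mm across the rim, 45 mm high, loose on the cart; origin: centre of the underside.
- pestle: Bystander: wooden pestle lying on the cart, 130 mm long, 30 mm thick at its head; origin: under its middle; its x axis runs along it towards the head.
- board: Bystander: yellow plastic cutting board lying flat, 260 mm (x) by 150 mm (y) by 12 mm; origin: centre of the underside.
Mind the look-alikes: they are no part of the job. Of the things that look like the mortar, take the one that is farthest to the robot's left at the start.

How it is judged:
By the outcome, as a careful person would: the job done as asked, in the order asked, and still so for the second after the job is handed in, with the robot touching nothing.
It also fails if it takes over 72 s, if anything falls off the work surface, if the arm or the gripper's body presses on something with over 40 N, if the wrist force passes 120 N, or if a joint passes its speed limit or range.

## Working session

There is one attempt and no reset: what is moved stays moved. The work goes in short steps, Python scripts to look and compute and a shell command to move; the robot and the scene stay as the last step left them, time stands still between calls to the robot, and variables do not carry over. Pictures are saved under pics/ and viewed, about 8 in all and at most 12, crops included, and the job is handed in when it is done.

```bash
mkdir -p pics; cat > h.py <<'E'
import numpy as np,cv2
from bench import r,vision
from scipy.spatial.transform import Rotation as R
def cloud(n):
    im,d=vision.camera(n);c=vision.get_calibration(n);K=np.array(c["camera_matrix"]);Rm=cv2.Rodrigues(np.array(c["rvec"],float))[0];t=np.array(c["tvec"],float).ravel()
    v,u=np.mgrid[:384,:512];P=np.stack([(u-K[0,2])/K[0,0]*d,(v-K[1,2])/K[1,1]*d,d],-1)
    W=(P-t)@Rm; W[d==0]=np.nan
    return im,d,W
def state():
    s=r.read_state();print(round(s["time"],2),np.round(s["ee_pos"],4),np.round(s["ft_force"],2),round(s["width"],4));return s
def totool(dw,s=None):
    s=s or r.read_state();return np.round(R.from_quat(s["eef_rot"]).inv().apply(dw)/0.25,3)
E
python3 - <<'E'
from h import *
s=state();print(np.round(R.from_quat(s["eef_rot"]).as_matrix(),3))
for n in("scene","top"):
    im,d,W=cloud(n);cv2.imwrite(f"pics/{n}0.png",im);np.save(f"{n}0.npy",W)
E
```

```text
0.0 [0.1611 0.6035 0.2218] [-0.21  0.92 -0.03] 0.087
[[-0.     0.258  0.966]
 [-0.001  0.966 -0.258]
 [-1.    -0.001  0.   ]]
```

View pics/scene0.png

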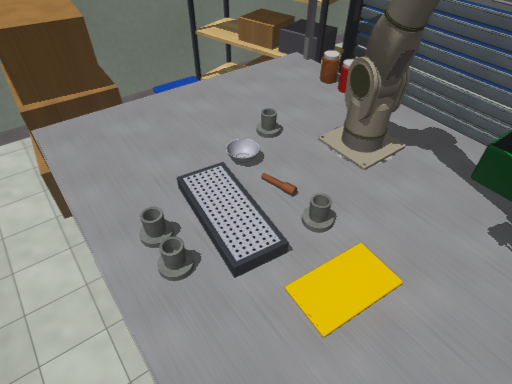

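View pics/top0.png

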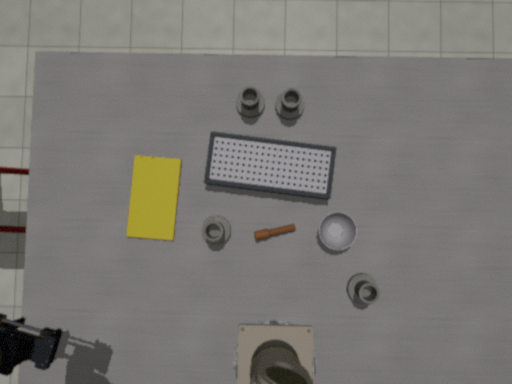

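The top picture shows the robot's left as picture left. It has four mortar-like objects, at (250,100), (290,102), (215,230) and (365,290). The one at (215,230), between the board and the pestle, looks farthest left (+y), so I'll measure it and confirm with a crop.

```bash
cat > m.py <<'E'
from h import *
W=np.load("top0.npy");im=cv2.imread("pics/top0.png")
for u,v in[(250,100),(290,102),(215,230),(365,290)]:
    w=W[v-24:v+24,u-24:u+24].reshape(-1,3)
    for lo,hi in[(.012,.026),(.078,.095)]:
        p=w[(w[:,2]>lo)&(w[:,2]<hi)][:,:2].astype(np.float32)
        if len(p)>4:
            c,rad=cv2.minEnclosingCircle(p);print((u,v),lo,len(p),np.round(c,4),round(rad,4))
# panel
w=W[125:205,200:342].reshape(-1,3);p=w[(w[:,2]>.038)&(w[:,2]<.055)]
rc=cv2.minAreaRect(p[:,:2].astype(np.float32));print(len(p),np.median(p[:,2]),rc,cv2.boxPoints(rc).round(3).tolist())
W2=np.load("scene0.npy");w=W2[155:275,170:292].reshape(-1,3);p=w[(w[:,2]>.039)&(w[:,2]<.052)]
rc=cv2.minAreaRect(p[:,:2].astype(np.float32));print(len(p),rc,np.median(p[:,2]))
w=W2[185:235,298:340].reshape(-1,3)
for lo,hi in[(.014,.025),(.08,.09)]:
    p=w[(w[:,2]>lo)&(w[:,2]<hi)][:,:2].astype(np.float32);c,rad=cv2.minEnclosingCircle(p);print("scene",c,rad,len(p))
for n,(u,v) in dict(bowl=(337,232),pestle=(275,231),board=(154,198)).items(): print(n,W[v,u].round(3))
cv2.imwrite("pics/crop.png",cv2.resize(im[80:310,120:390],None,fx=2.6,fy=2.6,interpolation=cv2.INTER_CUBIC))
E
python3 m.py
```

```text
(250, 100) 0.012 313 [0.8099 0.0937] 0.0463
(250, 100) 0.078 150 [0.8107 0.0938] 0.0303
(290, 102) 0.012 308 [ 0.8058 -0.0309] 0.0463
(290, 102) 0.078 151 [ 0.8057 -0.0316] 0.03
(215, 230) 0.012 354 [0.4055 0.1925] 0.046
(215, 230) 0.078 156 [0.4056 0.1923] 0.0297
(365, 290) 0.012 342 [ 0.2358 -0.2636] 0.0461
(365, 290) 0.078 177 [ 0.2361 -0.2643] 0.0306
6584 0.04405668817950182 ((0.6091832518577576, 0.02813754975795746), (0.3904225528240204, 0.16250930726528168), 83.76860046386719) [[0.5070000290870667, -0.15700000524520874], [0.6690000295639038, -0.17499999701976776], [0.7110000252723694, 0.21299999952316284], [0.550000011920929, 0.23100000619888306]]
5874 ((0.6209123134613037, 0.0014355480670928955), (0.4569006860256195, 0.3012973964214325), 67.17219543457031) 0.045958241508928396
scene (0.4065694212913513, 0.19226349890232086) 0.04745665565133095 337
scene (0.40755990147590637, 0.18999449908733368) 0.030478905886411667 163
bowl [ 0.405 -0.188  0.003]
pestle [0.405 0.007 0.022]
board [0.5   0.389 0.012]
```

View pics/crop.png

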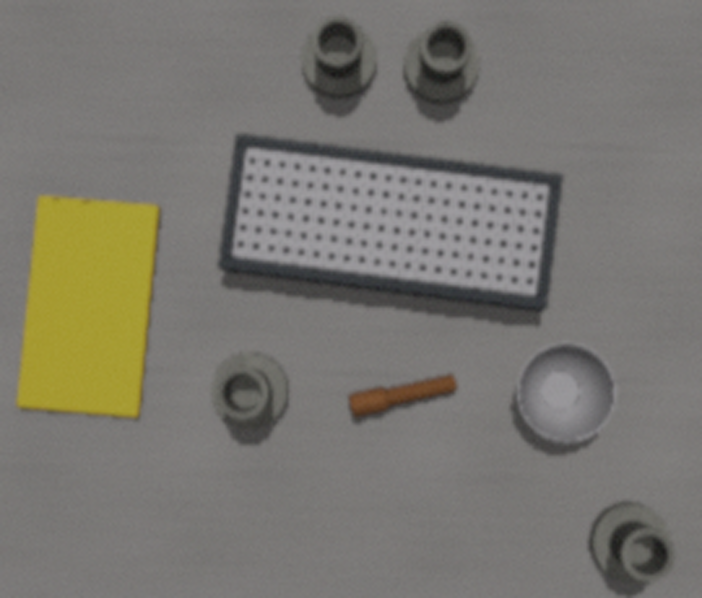

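The crop confirms the target: the mortar at top pixel (215,230), which is world (0.4055, 0.1925), has the largest y. The next largest is y=0.094. The panel centre is (0.609, 0.028), with its long axis along (0.109, 0.994). Now I'll shut the gripper and move over the sheet.

```bash
python3 -m pendant '0 -0.09 0.15 0 0 0;0 -0.18 0.3 0 0 0;0 -0.27 0.45 0 0 0;0 -0.36 0.6 0 0 0;0 -0.444 0.753 0 0 0;0 -0.444 0.753 0 0 0' -1 20
python3 -m pendant '0 -0.09 0.15 0 0 0;0 -0.18 0.3 0 0 0;0 -0.27 0.45 0 0 0;0 -0.36 0.6 0 0 0;0 -0.444 0.753 0 0 0;0 -0.444 0.753 0 0 0'
python3 -m pendant '0 -0.09 0.15 0.1 0 0;0 -0.18 0.3 0.19 0 0;0 -0.27 0.45 0.28 0 0;0 -0.36 0.6 0.37 0 0;0 -0.444 0.753 0.46 0 0;0 -0.444 0.753 0.5 0 0;0 -0.444 0.753 0.5 0 0'
cat > go.py <<'E'
from h import *
import sys
C=np.array([.609,.0285]);Y=np.array([.1086,.994]);X=np.array([.994,-.1086])
def rel():
    s=state();d=s["ee_pos"][:2]-C;print("panel x,y mm",np.round([d@X*1e3,d@Y*1e3],1));return s
if __name__=="__main__":
    s=rel();M=R.from_quat(s["eef_rot"])
    T=R.from_matrix(np.array([[0,X[0],-Y[0]],[0,X[1],-Y[1]],[-1,0,0]]))
    print("turn",np.round((M.inv()*T).as_rotvec()/1.5,3))
    if len(sys.argv)>2:
        px,py,z=map(float,sys.argv[1:4]);p=np.r_[C+px*X+py*Y,z];print("shift",totool(p-s["ee_pos"],s),"target",p)
E
python3 go.py 0 .108 .06
```

```text
time: 0.7
ee_pos: [0.3199, 0.4431, 0.2226]
eef_rot: [0.095, 0.7, -0.096, 0.701]
ft_force: [-0.3, -0.0, 0.0]
width: 0.047
time: 1.3
ee_pos: [0.4717, 0.2868, 0.2224]
eef_rot: [0.094, 0.7, -0.096, 0.701]
ft_force: [-0.0, 0.2, -0.2]
width: 0.0026
time: 2.0
ee_pos: [0.6211, 0.1363, 0.2217]
eef_rot: [0.343, 0.619, -0.343, 0.618]
ft_force: [-1.3, 1.3, -0.3]
width: 0.0007
2.0 [0.6211 0.1363 0.2217] [-1.26  1.26 -0.32] 0.0007
panel x,y mm [  0.3 108.4]
turn [0.444 0.    0.001]
shift [ 0.647 -0.001  0.001] target [0.6207288 0.135852  0.06     ]
```

```bash
python3 -m pendant '0.15 0 0 0.09 0 0;0.3 0 0 0.18 0 0;0.42 0 0 0.27 0 0;0.52 0 0 0.36 0 0;0.6 0 0 0.444 0 0;0.647 0 0 0.444 0 0;0.647 0 0 0.444 0 0;0.647 0 0 0.444 0 0'
python3 go.py 0 .108 .048
```

```text
time: 2.8
ee_pos: [0.6211, 0.1374, 0.0616]
eef_rot: [0.525, 0.474, -0.524, 0.474]
ft_force: [1.0, -0.8, 1.2]
width: 0.0005
2.8 [0.6211 0.1374 0.0616] [ 0.96 -0.81  1.17] 0.0005
panel x,y mm [  0.2 109.5]
turn [ 0.005 -0.    -0.   ]
shift [ 0.054 -0.001  0.006] target [0.6207288 0.135852  0.048    ]
```

```bash
python3 -m pendant '0.008 0 0.003 0 0 0;0.016 0 0.006 0 0 0;0.024 0 0.006 0 0 0;0.032 0 0.006 0 0 0;0.04 0 0.006 0 0 0;0.04 0 0.006 0 0 0;0.04 0 0.006 0 0 0'
for i in 1; do :; done
python3 -m pendant '0.002 0 0 0 0 0;0.004 0 0 0 0 0;0.004 0 0 0 0 0'
python3 -m pendant '0.002 0 0 0 0 0;0.004 0 0 0 0 0;0.004 0 0 0 0 0'
python3 -m pendant '0.002 0 0 0 0 0;0.004 0 0 0 0 0;0.004 0 0 0 0 0'
python3 -m pendant '0.002 0 0 0 0 0;0.004 0 0 0 0 0;0.004 0 0 0 0 0'
```

```text
time: 3.5
ee_pos: [0.6208, 0.135, 0.0507]
eef_rot: [-0.526, -0.473, 0.526, -0.473]
ft_force: [-0.1, 0.3, 0.4]
width: 0.0005
time: 3.8
ee_pos: [0.6207, 0.135, 0.0497]
eef_rot: [-0.526, -0.473, 0.526, -0.473]
ft_force: [-0.1, 0.1, 1.2]
width: 0.0001
time: 4.1
ee_pos: [0.6207, 0.135, 0.0487]
eef_rot: [-0.526, -0.473, 0.526, -0.473]
ft_force: [0.5, 0.3, -0.5]
width: 0.0005
time: 4.4
ee_pos: [0.6207, 0.135, 0.0477]
eef_rot: [-0.526, -0.473, 0.526, -0.473]
ft_force: [0.6, -0.6, 0.9]
width: 0.0005
time: 4.7
ee_pos: [0.6207, 0.135, 0.0467]
eef_rot: [-0.526, -0.473, 0.526, -0.473]
ft_force: [-0.6, -0.1, -0.1]
width: 0.0002
```

```bash
python3 -m pendant '0.002 0 0 0 0 0;0.004 0 0 0 0 0;0.004 0 0 0 0 0'|grep -E 'pos|force'
python3 -m pendant '0.002 0 0 0 0 0;0.004 0 0 0 0 0;0.004 0 0 0 0 0'|grep -E 'pos|force'
python3 -m pendant '0.002 0 0 0 0 0;0.004 0 0 0 0 0;0.004 0 0 0 0 0'|grep -E 'pos|force'
```

```text
ee_pos: [0.6207, 0.135, 0.0457]
ft_force: [0.2, 0.7, -0.5]
ee_pos: [0.6208, 0.1351, 0.0448]
ft_force: [0.7, 0.2, 1.0]
ee_pos: [0.6208, 0.1351, 0.0438]
ft_force: [-0.0, -0.9, 1.0]
```

```bash
python3 -m pendant '0.002 0 0 0 0 0;0.004 0 0 0 0 0;0.004 0 0 0 0 0'|grep -E 'pos|force'
python3 -m pendant '0.002 0 0 0 0 0;0.004 0 0 0 0 0;0.004 0 0 0 0 0'|grep -E 'pos|force'
```

```text
ee_pos: [0.6208, 0.135, 0.0428]
ft_force: [-0.8, 0.5, 1.2]
ee_pos: [0.6208, 0.135, 0.0417]
ft_force: [0.0, -0.5, 0.6]
```

```bash
python3 -m pendant '0.004 0 0 0 0 0;0.008 0 0 0 0 0;0.008 0 0 0 0 0'|grep -E 'pos|force'
```

```text
ee_pos: [0.6208, 0.1351, 0.0397]
ft_force: [-0.4, -0.8, 1.5]
```

Soft at +107 mm. Next I'll press at +53.

```bash
python3 -m pendant '-0.042 0 0 0 0 0;-0.042 0 0.108 0 0 0;-0.042 0 0.216 0 0 0;-0.032 0 0.216 0 0 0;-0.024 0 0.216 0 0 0;-0.02 0 0.216 0 0 0;-0.017 0 0.216 0 0 0;-0.017 0 0.216 0 0 0'|grep -E 'pos|force'

```

```text
ee_pos: [0.615, 0.0824, 0.044]
ft_force: [-0.0, 1.1, 0.3]
```

```bash
python3 -m pendant '0.002 0 0 0 0 0;0.004 0 0 0 0 0;0.004 0 0 0 0 0'|grep -E 'pos|force'

```

```text
ee_pos: [0.6151, 0.0816, 0.0431]
ft_force: [-0.2, 1.3, 1.3]
```

```bash
python3 -m pendant '-0.028 0 0 0 0 0;-0.028 0 0.108 0 0 0;-0.028 0 0.216 0 0 0;-0.018 0 0.216 0 0 0;-0.01 0 0.216 0 0 0;-0.006 0 0.216 0 0 0;-0.003 0 0.216 0 0 0;-0.003 0 0.216 0 0 0'|grep -E 'pos|force'

```

```text
ee_pos: [0.6094, 0.0284, 0.0443]
ft_force: [-3.6, -0.7, 7.1]
```

Firm at the centre, about 7 N. I'll hold it there and look at the state.

```bash
python3 -m pendant '0 0 0 0 0 0;0 0 0 0 0 0;0 0 0 0 0 0'|grep -E 'pos|force'; python3 go.py
```

```text
ee_pos: [0.6094, 0.0284, 0.0443]
ft_force: [-2.5, -1.4, 8.6]
8.7 [0.6094 0.0284 0.0443] [-2.51 -1.42  8.59] 0.0006
panel x,y mm [ 0.4 -0.1]
turn [ 0.003 -0.     0.   ]
```

```bash
python3 -m pendant '-0.012 0 0 0 0 0;-0.025 0 -0.072 0 0 0;-0.025 0 -0.144 0 0 0;-0.015 0 -0.144 0 0 0;-0.007 0 -0.144 0 0 0;-0.003 0 -0.144 0 0 0;0 0 -0.144 0 0 0;0 0 -0.144 0 0 0'|grep -E 'pos|force'

```

```text
ee_pos: [0.613, 0.0627, 0.0437]
ft_force: [0.4, 0.8, 0.9]
```

```bash
python3 -m pendant '-0.025 0 0 0 0 0;-0.025 0 0.144 0 0 0;-0.025 0 0.286 0 0 0;-0.015 0 0.286 0 0 0;-0.007 0 0.286 0 0 0;-0.003 0 0.286 0 0 0;0 0 0.286 0 0 0;0 0 0.286 0 0 0'|grep -E 'pos|force'; python3 go.py

```

```text
ee_pos: [0.6058, -0.0069, 0.0443]
ft_force: [-3.1, -1.5, 7.6]
10.3 [ 0.6058 -0.0069  0.0443] [-3.09 -1.47  7.65] 0.0006
panel x,y mm [  0.7 -35.6]
turn [ 0.003 -0.    -0.   ]
```

```bash
python3 -m pendant '-0.012 0 0 0 0 0;-0.025 0 0.03 0 0 0;-0.025 0 0.054 0 0 0;-0.015 0 0.054 0 0 0;-0.007 0 0.054 0 0 0;-0.003 0 0.054 0 0 0;0 0 0.054 0 0 0;0 0 0.054 0 0 0'|grep -E 'pos|force'

```

```text
ee_pos: [0.604, -0.0212, 0.0441]
ft_force: [-3.7, -1.6, 9.6]
```

```bash
python3 -m pendant '-0.025 0 0 0 0 0;-0.025 0 -0.124 0 0 0;-0.025 0 -0.248 0 0 0;-0.015 0 -0.248 0 0 0;-0.007 0 -0.248 0 0 0;-0.003 0 -0.248 0 0 0;0 0 -0.248 0 0 0;0 0 -0.248 0 0 0'|grep -E 'pos|force';python3 go.py

```

```text
ee_pos: [0.6106, 0.0395, 0.0438]
ft_force: [-0.2, -0.9, 1.5]
11.9 [0.6106 0.0395 0.0438] [-0.17 -0.91  1.49] 0.0007
panel x,y mm [ 0.4 11.1]
turn [0.001 0.    0.   ]
```

Only the strips from −54 to 0 mm in panel y are firm, so the tube is centred near −27 mm. Now I'll fetch the mortar.

```bash
python3 -m pendant '-0.15 0 0 0 0 0;-0.33 0 0 0 0 0;-0.465 -0.14 -0.08 0 0 0;-0.465 -0.29 -0.17 0 0 0;-0.465 -0.45 -0.26 0 0 0;-0.465 -0.61 -0.35 0 0 0;-0.465 -0.77 -0.45 0 0 0;-0.465 -0.882 -0.519 0 0 0' 1 20|grep -E 'pos|force'
python3 -m pendant '0 0 0 0 0 0;0 0 0 0 0 0;0 0 0 0 0 0'
python3 - <<'E'
from h import *
s=r.read_state();print(totool(np.array([.4058,.1923,.041])-s["ee_pos"],s))
im,d,W=cloud("top");cv2.imwrite("pics/t1.png",cv2.resize(im[80:310,120:390],None,fx=2.6,fy=2.6))
E
```

```text
ee_pos: [0.403, 0.1942, 0.1602]
ft_force: [-0.7, 0.2, 1.0]
time: 13.0
ee_pos: [0.406, 0.192, 0.1602]
eef_rot: [0.526, 0.472, -0.526, 0.472]
ft_force: [0.2, -0.9, 0.0]
width: 0.0804
[ 0.477 -0.001 -0.001]
```

View pics/t1.png

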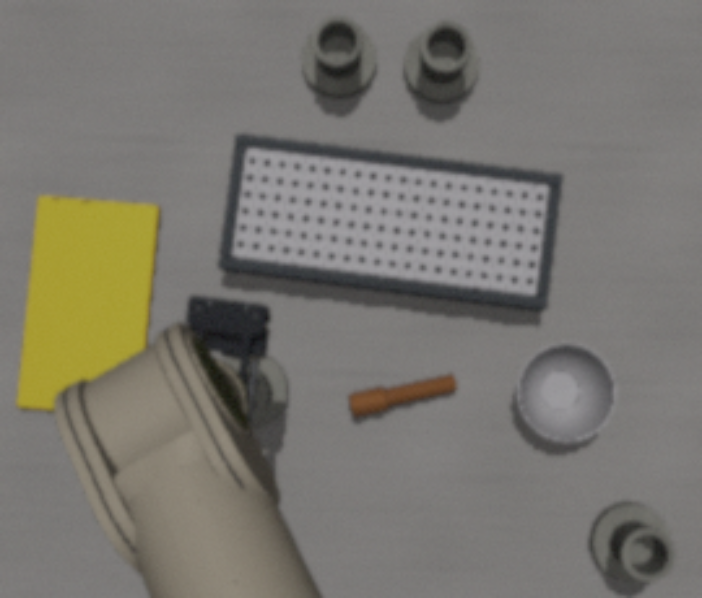

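The hand (crop pixel about (235,360)) is over the mortar, and everything else is in place. Descend and grip.

```bash
python3 -m pendant '0.07 0 0 0 0 0;0.15 0 0 0 0 0;0.23 0 0 0 0 0;0.31 0 0 0 0 0;0.39 0 0 0 0 0;0.44 0 0 0 0 0;0.477 0 0 0 0 0;0.477 0 0 0 0 0'|grep -E 'pos|force'
python3 -m pendant '0 0 0 0 0 0;0 0 0 0 0 0;0 0 0 0 0 0;0 0 0 0 0 0;0 0 0 0 0 0;0 0 0 0 0 0;0 0 0 0 0 0;0 0 0 0 0 0' -1 35

```

```text
ee_pos: [0.405, 0.1923, 0.04]
ft_force: [0.2, 0.7, 0.2]
time: 14.65
ee_pos: [0.4053, 0.1931, 0.0411]
eef_rot: [0.526, 0.473, -0.526, 0.473]
ft_force: [-1.8, -0.2, 5.1]
width: 0.0578
```

```bash
python3 -m pendant '-0.02 0 0 0 0 0;-0.06 0 0 0 0 0;-0.12 0 0 0 0 0;-0.2 0 0 0 0 0;-0.28 0 0 0 0 0;-0.36 0 0 0 0 0;-0.4 0 0 0 0 0;-0.4 0 0 0 0 0'
python3 - <<'E'
from h import *
s=state();print(totool(np.array([.6061,.0017,.115])-s["ee_pos"],s))
im,d,W=cloud("scene")
cv2.imwrite("pics/s1.png",im)
E
```

```text
time: 15.45
ee_pos: [0.4057, 0.1932, 0.1419]
eef_rot: [0.527, 0.473, -0.525, 0.473]
ft_force: [-0.5, 0.6, -9.5]
width: 0.0584
15.45 [0.4057 0.1932 0.1419] [-0.47  0.58 -9.52] 0.0584
[0.108 0.878 0.677]
```

View pics/s1.png

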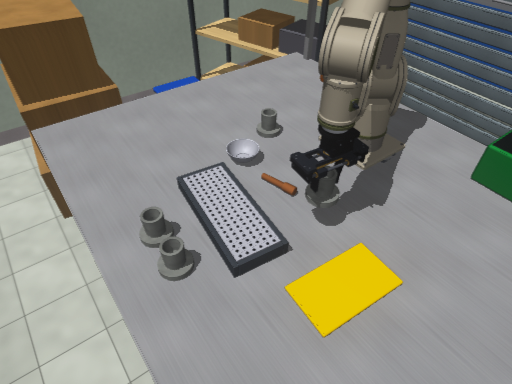

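The mortar hangs in the gripper at (322,190), about 8–9 N. Carrying it over the tube.

```bash
python3 -m pendant '0 0.05 0.04 0 0 0;0 0.16 0.13 0 0 0;0 0.3 0.23 0 0 0;0 0.44 0.34 0 0 0;0 0.58 0.45 0 0 0;0 0.72 0.56 0 0 0;0 0.82 0.64 0 0 0;0 0.878 0.677 0 0 0' >/dev/null
python3 -m pendant '0.02 0 0 0 0 0;0.04 0 0 0 0 0;0.07 0 0 0 0 0;0.1 0 0 0 0 0;0.1 0 0 0 0 0;0.1 0 0 0 0 0'
python3 go.py 0 -.027 .09
python3 - <<'E'
from h import *
im,d,W=cloud("scene");cv2.imwrite("pics/s2.png",cv2.resize(im[130:290,150:310],None,fx=3.5,fy=3.5,interpolation=cv2.INTER_CUBIC))
E
```

```text
time: 16.9
ee_pos: [0.6053, 0.0018, 0.1156]
eef_rot: [-0.526, -0.473, 0.526, -0.473]
ft_force: [-0.7, -0.2, -8.2]
width: 0.0582
16.9 [0.6053 0.0018 0.1156] [-0.73 -0.16 -8.16] 0.0582
panel x,y mm [ -0.8 -26.9]
turn [ 0.002 -0.     0.   ]
shift [0.103 0.003 0.   ] target [0.6060678 0.001662  0.09     ]
```

View pics/s2.png

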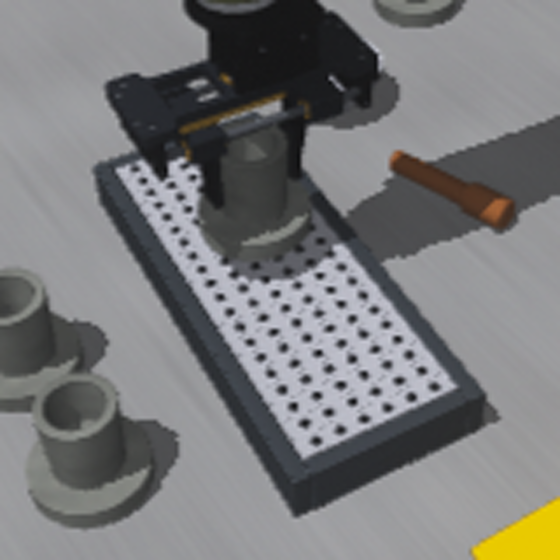

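```bash
python3 -m pendant '0.02 0.003 0 0 0 0;0.045 0.003 0 0 0 0;0.07 0.003 0 0 0 0;0.09 0.003 0 0 0 0;0.102 0.003 0 0 0 0;0.108 0.003 0 0 0 0;0.11 0.003 0 0 0 0;0.11 0.003 0 0 0 0'|grep -E 'pos|force'
python3 -m pendant '0.001 0 0 0 0 0;0.002 0 0 0 0 0;0.003 0 0 0 0 0;0.004 0 0 0 0 0;0.004 0 0 0 0 0;0.004 0 0 0 0 0'|grep -E 'pos|force'
python3 -m pendant '0.001 0 0 0 0 0;0.002 0 0 0 0 0;0.003 0 0 0 0 0;0.003 0 0 0 0 0;0.003 0 0 0 0 0'|grep -E 'pos|force'
```

```text
ee_pos: [0.6064, 0.0013, 0.0884]
ft_force: [-0.2, -0.1, -6.7]
ee_pos: [0.6063, 0.0013, 0.0873]
ft_force: [-0.3, 0.4, -7.6]
ee_pos: [0.6063, 0.0013, 0.0865]
ft_force: [0.5, -0.0, -7.5]
```

```bash
python3 -m pendant '0.001 0 0 0 0 0;0.002 0 0 0 0 0;0.003 0 0 0 0 0;0.003 0 0 0 0 0;0.003 0 0 0 0 0'|grep -E 'pos|force'
python3 -m pendant '0.001 0 0 0 0 0;0.002 0 0 0 0 0;0.002 0 0 0 0 0;0.002 0 0 0 0 0'|grep -E 'pos|force'
```

```text
ee_pos: [0.6063, 0.0013, 0.0858]
ft_force: [-0.4, 0.9, -5.8]
ee_pos: [0.6064, 0.0014, 0.0855]
ft_force: [-1.9, 1.4, -2.5]
```

```bash
python3 -m pendant '0.001 0 0 0 0 0;0.001 0 0 0 0 0;0.001 0 0 0 0 0'|grep -E 'pos|force'
python3 -m pendant '0.001 0 0 0 0 0;0.001 0 0 0 0 0;0.001 0 0 0 0 0'|grep -E 'pos|force'
```

```text
ee_pos: [0.6064, 0.0014, 0.0852]
ft_force: [-2.2, 0.7, 0.4]
ee_pos: [0.6064, 0.0014, 0.085]
ft_force: [-2.9, 1.7, 2.2]
```

The sheet carries the full weight after about 0.8 mm of sink, so it's firm. Release and retreat straight up.

```bash
python3 -m pendant '0 0 0 0 0 0;0 0 0 0 0 0;0 0 0 0 0 0;0 0 0 0 0 0;0 0 0 0 0 0;0 0 0 0 0 0;0 0 0 0 0 0;0 0 0 0 0 0' 1|grep -E 'pos|force|width'
python3 -m pendant '-0.04 0 0 0 0 0;-0.12 0 0 0 0 0;-0.22 0 0 0 0 0;-0.34 0 0 0 0 0;-0.46 0 0 0 0 0;-0.6 0 0 0 0 0;-0.6 0 0 0 0 0'|grep -E 'pos|force|width'
python3 -m pendant '0 -0.15 0 0 0 0;0 -0.3 -0.15 0 0 0;0 -0.4 -0.3 0 0 0;0 -0.4 -0.45 0 0 0;0 -0.4 -0.6 0 0 0;0 -0.4 -0.75 0 0 0;0 -0.4 -0.85 0 0 0;0 -0.4 -0.85 0 0 0'|grep -E 'pos|force|time'
python3 - <<'E'
from h import *
C=np.array([.609,.0285]);Y=np.array([.1086,.994]);X=np.array([.994,-.1086])
im,d,W=cloud("top");W0=np.load("top0.npy")
w=W.reshape(-1,3);m=np.hypot(w[:,0]-.606,w[:,1]-.0015)<.06;w=w[m]
for lo,hi in[(.056,.07),(.122,.14)]:
    p=w[(w[:,2]>lo)&(w[:,2]<hi)]
    if len(p)<9: print(len(p));continue
    c,rad=cv2.minEnclosingCircle(p[:,:2].astype(np.float32));dd=np.array(c)-C
    A=np.c_[p[:,:2]-c,np.ones(len(p))];k=np.linalg.lstsq(A,p[:,2],rcond=None)[0]
    print(len(p),c,rad,"panel",dd@X,dd@Y,"plane",k)
im2,d2,W2=cloud("scene")
cv2.imwrite("pics/t3.png",cv2.resize(im[70:320,110:400],None,fx=2.2,fy=2.2))
cv2.imwrite("pics/s3.png",cv2.resize(im2[100:330,130:410],None,fx=2.5,fy=2.5,interpolation=cv2.INTER_CUBIC))
E
```

```text
ee_pos: [0.6063, 0.0014, 0.0848]
ft_force: [-0.8, -0.5, -1.1]
width: 0.0869
ee_pos: [0.6084, 0.0008, 0.2405]
ft_force: [0.6, -0.6, -0.4]
width: 0.0871
time: 22.65
ee_pos: [0.5284, 0.2275, 0.2343]
ft_force: [-0.8, -0.2, 0.1]
361 (0.6065995693206787, 0.0009261330706067383) 0.04610323905944824 panel 0.000608493853286761 -0.02766911049959119 plane [-0.00075511 -0.00050841  0.06295359]
168 (0.6065036654472351, 0.0006880955770611763) 0.029615143314003944 panel 0.0005390162748828676 -0.027916134928831455 plane [ 0.00993476 -0.00365086  0.12731802]
```

View pics/s3.png

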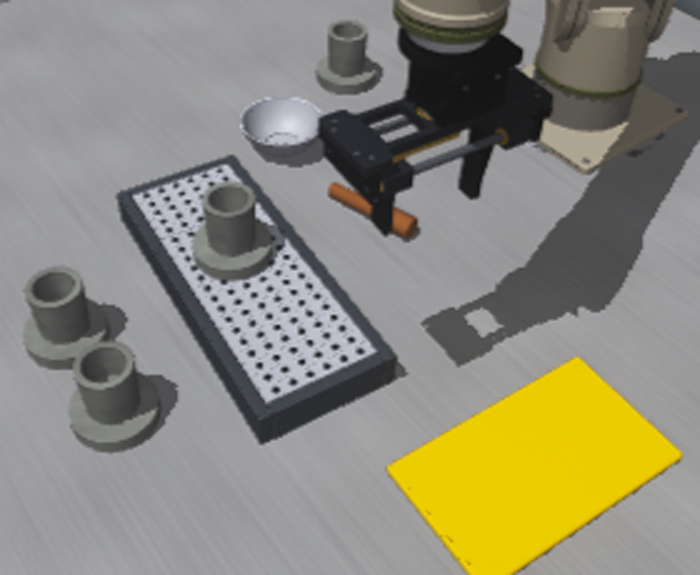

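The mortar stands upright on the sheet at crop pixel (230,235). The bowl, pestle and board haven't moved, and the gripper is clear. Handing in.

```bash
python3 -m pendant '0 0 0 0 0 0;0 0 0 0 0 0;0 0 0 0 0 0'|grep -E 'time|pos'; python3 -c "from bench import close_job;print(close_job())"
```

```text
time: 23.05
ee_pos: [0.5295, 0.2223, 0.2351]
the job is handed in; nothing more can be done
None
```

The mortar farthest to the robot's left now stands firm and level on the sheet over the hidden tube. I handed the job in at 23 s.

- **Finding the tube:** Gentle presses along the sheet found firm strips only between −54 and 0 mm in the panel's y, so the tube is centred near −27 mm. The presses can't place it closer than about ±9 mm. I held about 7–8.5 N on a firm place for 0.3 s, and the highest fingertip force I read was about 10 N, well under the 25 N dent limit.
- **Placing the mortar:** I lowered it slowly and the sheet took its full weight after about 0.8 mm of sink. I then let go and moved the gripper clear.
- **Last checks:** The camera put the foot at +0.6 mm in panel x and −28 mm in panel y. A plane fitted to the foot's top tilts less than 0.001 rad.
- **Disagreement:** A plane fitted to the rim gave 0.011 rad of tilt from far fewer points; that is still inside the 0.02 rad limit.
- **Other objects:** In the last picture the bowl, pestle, board and other mortars look unmoved. I checked them by eye only and did not measure them again.

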